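# Wedge a soldering block tight in its bench frame

## Robot

A 6-joint arm with a two-finger parallel gripper is mounted at the origin on the work surface. World frame = base frame: x ahead of the robot, y to its left, z up, the work surface at z = 0. Lengths are in m, angles in rad, forces in N, time in s.
With the tool pointing down it reaches from about 0.35 to 0.975 m from the base axis. Payload 7.1 kg.
Tool frame: the origin (TCP) lies midway between the tips of the shut fingers; the grasp point (between the pads) lies 19 mm behind it (bot.grip_point_offset is the distance from the TCP to the grasp point, in m); z points along the fingers, y is the line along which they close (so a half turn about z gives the same grasp; the last joint's range is limited). The gripper opens to 88 mm and grips with 3 to 60 N. Pads are 20 mm wide; open, the fingers measure 115 mm over their backs; the gripper's body (75 mm by 178 mm) begins 61 mm behind the grasp point.
Start: joints at [1.095, 0.423, 1.63, -0, 1.089, -0.019], TCP at [0.276, 0.561, 0.223] pointing down, gripper open.
Joint ranges: [-3, 3], [-0.9, 2.11], [0.09, 2.58], [-1.31, 4.45], [0.11, 2.69], [-2.54, 2.54]. Speed limits (rad/s): [2.39, 2.39, 3.01, 3.14, 3.14, 3.14].

## Interface

Orientations are given as a rotation vector (axis times angle).
In Python, from plant import bot, snapshot, close_job, cut_out, landmark_of gives the robot as it stands.
- The arm moves only by the shell command python3 -m handwheel 'ROWS' [OPENING] [FORCE]. ROWS is JSON, one flat list of numbers, 6 for each row, row after row: the shift along the tool's x, y, z each as a share of 200 mm, from -1 to 1, then the turn, a rotation vector about the tool's x, y, z each as a share of 90 degrees, from -1 to 1. A call has 1 to 10 rows; each row is the pose to reach, as a shift and turn from the pose commanded when the call began, along the tool's axes at that moment; what a row does not reach only later rows make up. A row lasts 1/10 s, in which the tool goes at most 50 mm and 8.59 degrees, less where a joint would pass 70% of its speed; a pose out of reach is approached as far as the arm can. A call with a number of a shift or a turn outside -1 to 1 is refused whole. A call with a gripper value outside its range is refused whole. OPENING is the opening, from -1 (shut) to 1 (fully open), set as the call begins (- or left out, the last holds). The fingers move at their own pace and stop on an object; FORCE is the grip in N (left out, the last holds). Time passes only in rows, so rows that repeat a pose let the fingers close. It gives the time, the measured TCP pose, the force, the opening and the grip force at its end, in the units of the state.
- bot.sense(): the state, without advancing time (a new reading comes with each control period).
- snapshot(name): name is "scene" or "top" or "wrist"; returns a dict with "frame" (480x640x3 uint8, red, green, blue), "depth" (480x640 float32, m along the optical axis (not along the pixel's ray), 0 where there is no reading), "vfov" (degrees; the focal length in pixels is half the picture's height over the tangent of half this angle, whatever the lens; pixels are square), "cx", "cy" (the principal point, pixels), "k1" (the pictures are not rectified: a ray, as slopes to the right and down, at radius r is drawn at 1 + k1 r^2 times it, then the intrinsics apply), "pose" (4x4, takes a point from camera to world coordinates). Camera axes: x right, y down, z forward; pixel columns grow to the right and rows downward; lengths in m; the calibration is good to about 2 mm. A picture is of the moment at which its call begins.
- close_job(): hands the job in; it is judged then, once.
Trained networks look in a picture, given as the dict that the camera call returned (one of the last four; its "shot" number tells which), for a name from the list of things; names that differ only in an ending like _2 or _b are one class to them, and where a whole thing is asked for, a point or a joint stands for the part that bears it (a point fixed in the world has none). Each returns a list of dicts, best first, with "score" (0 to 1); they miss things now and then, are a little off and sometimes report something else, mostly with a low value. They report only what shows in the picture. A call takes as long as a camera call. They do not tell look-alikes from the thing itself.
- cut_out(query, picture): "region" (480x640 bool, what is visible of it) and "box" ([left, top, right, bottom] in pixels, round what is visible of it).
- landmark_of(query, picture): "point" ([row, column] in pixels: a listed point, or the origin of a listed thing).
The state is a dict: "t": time; "joint_positions": joint angles; "joint_velocities": joint speeds; "effort": joint torques, N m; "tcp_pos": TCP position; "orientation": TCP orientation; "ft_force": force on the tool from outside, world axes, zero at the start; "wrist_torque": the same for the moment, N m; "gripper_width": finger opening in m; "grip_force": force on a finger pad.
Only numpy, scipy, OpenCV 4.12 (cv2) and the standard library are available. Lean on these libraries where they do the work, as an engineer would, in place of code of your own. Each camera call takes 0.05 s, during which the arm holds its last target. There are 200 camera calls.

## Task

Clamp the honeycomb soldering block in its steel frame: first swing the brass turnbutton across the top of the block, then fill the gap between block and jaw with metal plates from the rack, stood upright on the frame's floor side by side against the jaw, one or both as needed, so that the wooden wedge, pushed point down between plates and block with its sloping side to the block, jams tight by feel well down in the gap but before its point reaches the floor. A plate that is not needed stays in the rack; do not crush the brittle block or disturb the other things on the bench. Finish while still gripping the wedge by its head and pressing it down so that plates, wedge and block are held tight.

Things in the scene. Friction and masses are not known exactly. Their poses are not given: they have to be found in the camera images.
- frame: Low dark steel clamping frame, fixed, 220 x 100 mm, floor plate 10 mm thick. Origin: centre of its underside; x runs from the screw jaw (-x) to the fixed stop (face at x = 95.5 mm, 32 mm high above the floor), z up. The block stands against the stop. The gap, between the jaw's face and the block's front face (x = 15 mm), is open above and at both sides; its floor is at z = 10 mm.
- jaw: Steel screw jaw at the frame's -x end, 34 mm wide, 50 mm high, locked: it does not move. Origin: lower edge of its clamping face, mid-width, on the frame's floor; x points to the block. The gap's width, from here along x to the block's front face, is 23 to 40 mm.
- block: Loose brittle honeycomb soldering block of terracotta colour, 80 (x) x 64 (y) x 36 mm high, about 0.25 kg, standing in the frame between low rails. Origin: centre of its underside; its front face is 40 mm from there on the -x side, its top 36 mm up.
- turnbutton (a joint): Brass turnbutton: flat bar on a post at the block's +y side (pivot at frame x = 55, y = 49 mm), swinging level just above the block; it stays where it is left (about 1 N at the pin moves it). In rad: 0 = pointing along the frame's +x, 1.57 = straight across the block (along -y); grows clockwise seen from above; stops at -0.6 and 1.65. Starts between -0.5 and 0.35.
- pin_top (a point): Top of the upright round grip pin at the end of the turnbutton: 12 mm across, 26 mm tall above the bar, 50 mm from the pivot; its top is 79.5 mm above the bench.
- rack: Fixed light wood rack, 200 x 62 mm. Two slots (x = -70 and -20 mm, slot floor 8 mm and top 38 mm above the bench) hold the plates upright; a taller stand (x about 53 mm, top 72 mm) holds the wedge, hanging point down by its head. Origin: centre of its underside; plates and wedge share its axes.
- short_plate: Loose aluminium packing plate, 10 mm thick (x) x 40 mm wide (y) x 62 mm tall, about 65 g, standing in a rack slot, either of the two. Origin: centre of its underside. Taken across its width; when both plates are used, this one goes in first (against the jaw), so that the fingers holding the taller one pass above it.
- tall_plate: Loose aluminium packing plate like the short one, 10 x 40 mm but 88 mm tall, about 95 g, standing in the other rack slot. Origin: centre of its underside. It stands free in the gap and tips over the 50 mm high jaw if pushed near its top.
- wedge: Loose dark wood wedge, 30 mm wide (y), about 60 g, in the rack stand. Origin: middle of its lower end (point), 6 mm thick in x. Its -x side is flat and upright (x = -3 mm); its +x side slopes out 0.45 mm per mm of height up to 62 mm and must face the block, bearing on the block's upper front edge. With the point on the frame's floor it fills 22.2 mm there: wider remaining gaps need another plate.
- wedge_head (a point): Centre of the wedge's grip head, a block 34 (x) x 44 (y) x 32 mm high, 78 mm above the point and 14 mm to its +x side. Grip it across y; pressing down with about 15 N jams the wedge.
- tweezers: Bystander: steel tweezers, 140 mm, lying between the frame and the rack.
- finger_ring: Bystander: brass finger ring, 25 mm across, lying flat.
- bench_block: Bystander: round steel bench block, 60 mm across, 25 mm high.
- hammer: Bystander: hammer lying at the far side.
- spare_block: Bystander: spare honeycomb block, 75 x 55 x 30 mm, at the far side.
- flux_jar: Bystander: small closed jar, 56 mm across, 70 mm high.
- graver: Bystander: small hand tool lying at the far side.
There are look-alikes about, which are no part of the job. What is shaped like the short_plate but red is not meant.

How it is judged:
On the way, in this order (a step that is already met when the one before it is completed fails the run):
1. the turnbutton lies across the block (value of joint turnbutton above 1.35 rad), for 0.2 s.
2. a plate stands on the frame's floor in the gap (((z of short_plate in the frame of frame between 0.005 and 0.014 m and x of short_plate in the frame of frame between -0.028 and 0.015 m and y of short_plate in the frame of frame between -0.02 and 0.02 m and angle between short_plate's own z axis and vertical below 0.15 rad) or (z of tall_plate in the frame of frame between 0.005 and 0.014 m and x of tall_plate in the frame of frame between -0.028 and 0.015 m and y of tall_plate in the frame of frame between -0.02 and 0.02 m and angle between tall_plate's own z axis and vertical below 0.15 rad))), for 0.2 s.
At the end, for the whole second after the job is handed in: Turnbutton over 1.35 rad; plates in the gap upright on its floor, any other still in the rack; wedge upright and in line (0.15, 0.2 rad), point 6 mm or more below the block's top and 1.5 mm above the floor; wedge on block and packing on jaw over 1 N; fingers grip the wedge (value of joint turnbutton above 1.35 rad and ((z of short_plate in the frame of frame between 0.005 and 0.014 m and x of short_plate in the frame of frame between -0.028 and 0.015 m and y of short_plate in the frame of frame between -0.02 and 0.02 m and angle between short_plate's own z axis and vertical below 0.15 rad) or (z of tall_plate in the frame of frame between 0.005 and 0.014 m and x of tall_plate in the frame of frame between -0.028 and 0.015 m and y of tall_plate in the frame of frame between -0.02 and 0.02 m and angle between tall_plate's own z axis and vertical below 0.15 rad)) and ((z of short_plate in the frame of frame between 0.005 and 0.014 m and x of short_plate in the frame of frame between -0.028 and 0.015 m and y of short_plate in the frame of frame between -0.02 and 0.02 m and angle between short_plate's own z axis and vertical below 0.15 rad) or distance of short_plate from where it was at the start of the episode below 0.02 m) and ((z of tall_plate in the frame of frame between 0.005 and 0.014 m and x of tall_plate in the frame of frame between -0.028 and 0.015 m and y of tall_plate in the frame of frame between -0.02 and 0.02 m and angle between tall_plate's own z axis and vertical below 0.15 rad) or distance of tall_plate from where it was at the start of the episode below 0.02 m) and z of wedge in the frame of frame between 0.0115 and 0.04 m and y of wedge in the frame of frame between -0.015 and 0.015 m and x of wedge in the frame of frame between -0.02 and 0.015 m and angle between wedge's own z axis and vertical below 0.15 rad and angle between the x axis of wedge and the x axis of frame, either way round below 0.2 rad and z of block in the frame of frame below 0.014 m and linear speed of wedge below 0.02 m/s and contact force between wedge and block above 1 N and contact force between jaw and anything else above 1 N and contact force between the fingers and wedge above 2 N); the arm keeps its last pose, push and grip.
It fails at once if the brittle block is crushed by the wedge (over 70 N) (contact force between wedge and block above 70 N).
It fails at once if a bystander is moved by more than 30 mm (distance of any of tweezers, finger_ring, bench_block, hammer, spare_block, flux_jar, graver from where it was at the start of the episode above 0.03 m).
It also fails if it takes over 72 s, if anything falls off the work surface, if the arm or the gripper's body presses on something with over 40 N, if the wrist force passes 120 N, or if a joint passes its speed limit or range.

## Working session

There is one attempt and no reset: what is moved stays moved. The work goes in short steps, Python scripts to look and compute and a shell command to move; the robot and the scene stay as the last step left them, time stands still between calls to the robot, and variables do not carry over. Pictures are saved under pics/ and viewed, at most 10 in all, crops included, and the job is handed in when it is done.

```bash
ls; mkdir -p pics; cat > h.py <<'E'
import numpy as np, cv2
from plant import bot, snapshot, close_job, cut_out, landmark_of
from scipy.spatial.transform import Rotation as R
def f_of(s): return 240/np.tan(np.radians(s["vfov"])/2)
def cloud(s):
    f=f_of(s); K=np.array([[f,0,s["cx"]],[0,f,s["cy"]],[0,0,1.]])
    v,u=np.mgrid[0:480,0:640]
    p=cv2.undistortPoints(np.stack([u.ravel(),v.ravel()],1).astype(np.float64)[:,None],K,np.array([s["k1"],0,0,0.]))[:,0]
    d=s["depth"].ravel(); X=np.c_[p*d[:,None],d]
    W=X@s["pose"][:3,:3].T+s["pose"][:3,3]; W[d==0]=np.nan
    return W.reshape(480,640,3)
def ray(s,row,col,z):
    "world point on pixel's ray at height z"
    f=f_of(s); K=np.array([[f,0,s["cx"]],[0,f,s["cy"]],[0,0,1.]])
    p=cv2.undistortPoints(np.array([[[col,row]]],float),K,np.array([s["k1"],0,0,0.]))[0,0]
    d=s["pose"][:3,:3]@np.r_[p,1]; o=s["pose"][:3,3]
    return o+d*(z-o[2])/d[2]
def save(s,n,crop=None,scale=1):
    im=s["frame"][...,::-1]
    if crop: l,t,r,b=crop; im=im[t:b,l:r]
    cv2.imwrite(f"pics/{n}.png",cv2.resize(im,None,fx=scale,fy=scale,interpolation=cv2.INTER_CUBIC))
def toolshift(target,rv=None):
    s=bot.sense(); Rt=R.from_rotvec(s["orientation"])
    d=Rt.inv().apply(np.array(target)-s["tcp_pos"]); return np.round(d/0.2,4)
E
python3 - <<'E'
from h import *
for n in ("top","scene"):
    s=snapshot(n); save(s,n)
    print(n,s["vfov"],s["k1"],s["cx"],s["cy"],np.round(s["pose"],3).tolist())
    C=cloud(s)
    for q in ["frame","jaw","block","pin_top","rack","short_plate","tall_plate","wedge","wedge_head","tweezers","flux_jar"]:
        for r in landmark_of(q,s)[:3]:
            p=r["point"]; i,j=int(round(p[0])),int(round(p[1]))
            print(n,q,round(r["score"],2),np.round(p,1),np.round(C[min(i,479),min(j,639)],3))
x=bot.sense(); print(x["tcp_pos"],x["orientation"],x["gripper_width"])
E
```

```text
pics
top 57.051767199605436 -0.013505831867691123 319.59669910251444 237.77824629144362 [[-0.013, -0.979, 0.202, 0.405], [-1.0, 0.013, 0.0, 0.042], [-0.003, -0.202, -0.979, 1.009], [0.0, 0.0, 0.0, 1.0]]
top frame 0.63 [325.5 343.3] [ 0.411 -0.008 -0.001]
top frame 0.56 [268.3 260.4] [0.543 0.179 0.011]
top jaw 0.87 [273.2 263.6] [0.525 0.163 0.061]
top block 0.91 [246.6 263. ] [0.585 0.168 0.048]
top block 0.56 [253.4 340.5] [ 0.577 -0.005  0.003]
top pin_top 0.61 [277.1 413.8] [ 0.515 -0.166  0.036]
top pin_top 0.58 [220.3 242.2] [ 0.659  0.224 -0.001]
top rack 0.72 [275.3 413.8] [ 0.519 -0.165  0.038]
top short_plate 0.8 [292.3 452.4] [ 0.483 -0.256  0.004]
top short_plate 0.49 [256.8 463.5] [ 0.558 -0.279  0.038]
top short_plate 0.48 [283.9 413.5] [ 0.5   -0.165  0.033]
top tall_plate 0.44 [303.6 416. ] [ 0.453 -0.154  0.096]
top wedge 0.94 [256.1 412.3] [ 0.557 -0.156  0.07 ]
top wedge 0.62 [248.3 264.2] [0.583 0.166 0.044]
top wedge 0.53 [180.4 456.1] [ 0.742 -0.279  0.026]
top wedge_head 0.88 [243.8 421. ] [ 0.576 -0.17   0.103]
top wedge_head 0.41 [327.  341.4] [ 0.409 -0.003 
[... 642 characters left out ...]
 292.4] [0.805 0.001 0.003]
scene pin_top 0.56 [259.  396.7] [0.645 0.201 0.082]
scene rack 0.56 [251.8 220.4] [ 0.6   -0.155  0.057]
scene short_plate 0.79 [261.5 163.2] [ 0.575 -0.288  0.004]
scene short_plate 0.52 [239.5 180.1] [ 0.514 -0.262  0.017]
scene short_plate 0.49 [247.  257.6] [ 0.53  -0.087  0.012]
scene tall_plate 0.77 [228.5 222.9] [ 0.512 -0.163  0.051]
scene wedge 0.79 [260.8 215.6] [ 0.575 -0.173  0.009]
scene wedge_head 0.82 [230.3 208.1] [ 0.589 -0.176  0.105]
scene tweezers 0.72 [265.  293.7] [ 0.576 -0.005  0.001]
scene flux_jar 0.74 [309.3 470.7] [0.726 0.337 0.029]
[0.2756619  0.5609221  0.22265587] [ 7.11279375e-01  3.05997422e+00 -2.56284955e-05] 0.0878679453737021
```

View pics/top.png

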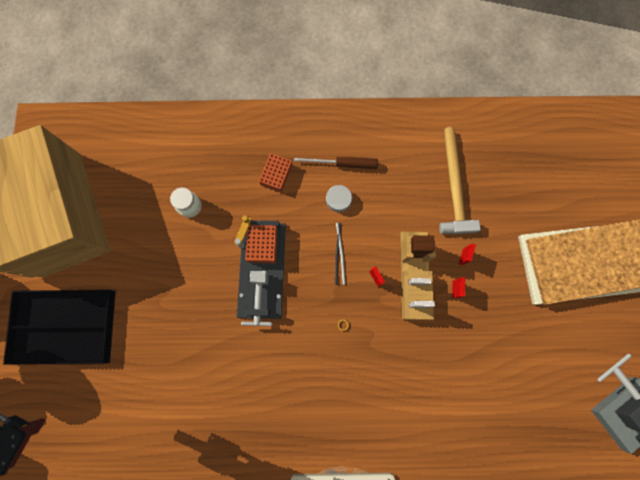

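View pics/scene.png

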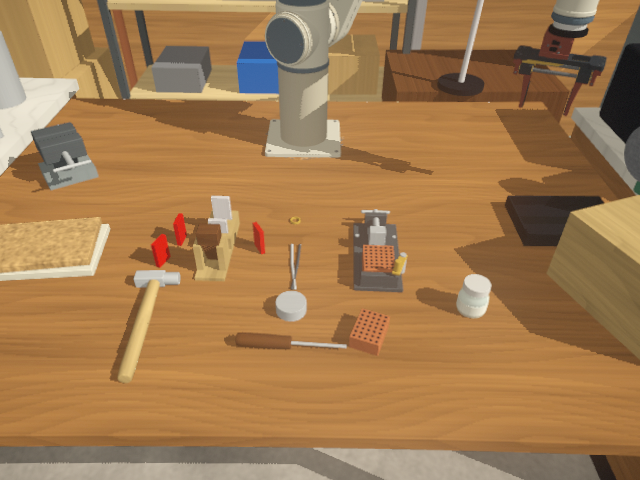

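Top view: frame about (262,270), jaw screw towards the robot, terracotta block (262,243), brass turnbutton (244,230). The rack is about (417,275), with the wedge head at (423,245) and the silver plates at (421,281) and (422,303). Candidates for short_plate: silver (421,281), silver (422,303), and red pieces at (377,276), (467,253) and (459,288). The red ones are not meant. The tall plate is probably the one nearer the robot (z reading 0.096). I'll check this up close.

```bash
cat > meas.py <<'E'
from h import *
s=snapshot("top"); C=cloud(s)
save(s,"crop1",(225,205,475,335),3.2)
for q in ["frame","block","rack"]:
    for r in cut_out(q,s)[:2]:
        m=r["region"]&np.isfinite(C[...,2])
        P=C[m]; 
        rect=cv2.minAreaRect(P[:,:2].astype(np.float32))
        print(q,round(r["score"],2),r["box"],m.sum(),np.round(rect[0],3),np.round(rect[1],3),round(rect[2],1),"z",np.round(np.percentile(P[:,2],[5,50,95]),3))
w=snapshot("wrist"); print(np.round(w["pose"],3).tolist(),w["vfov"])
E
python3 meas.py
```

```text
frame 0.63 [235.2, 215.3, 286.7, 317.6] 3016 [0.548 0.182] [0.117 0.234] 89.1 z [0.006 0.01  0.052]
frame 0.19 [172.0, 191.2, 201.7, 216.6] 611 [0.692 0.347] [0.051 0.051] 81.1 z [0.021 0.068 0.071]
rack 0.94 [399.2, 233.5, 437.5, 320.4] 1985 [ 0.526 -0.178] [0.072 0.204] 88.6 z [0.005 0.036 0.071]
[[0.442, 0.861, 0.253, 0.207], [0.897, -0.424, -0.125, 0.595], [0.0, 0.282, -0.959, 0.384], [0.0, 0.0, 0.0, 1.0]] 63.55119415978512
```

View pics/crop1.png

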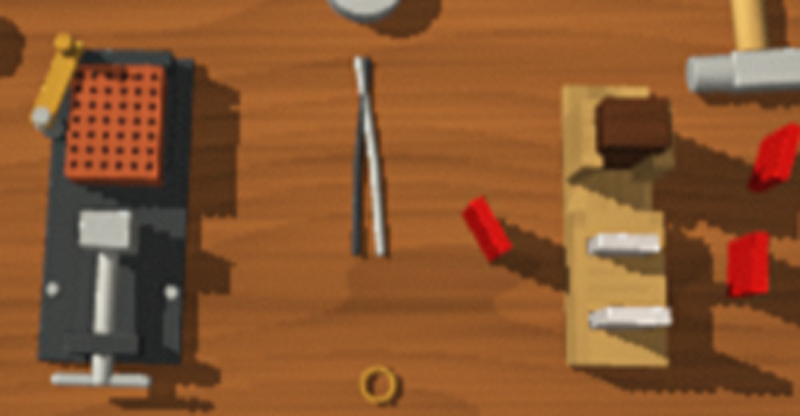

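Crop: frame with the jaw at (105,230) and the block at (115,125). The turnbutton pivot is grey at (42,118) and its pin is at (68,45). The rack has two silver plates at (625,243) and (630,317) and the wedge head at (635,130). Red look-alikes are at (487,230), (748,262) and (775,160). I choose the silver plates in the rack slots.

```bash
python3 -c "
from h import *
print(toolshift([0.54,0.17,0.25]), toolshift([0.50,-0.17,0.25]))"
```

```text
[-2.0485 -1.1711 -0.1367] [-2.6189 -2.785  -0.1366]
```

```bash
python3 -m handwheel '[-1,-0.57,-0.07,0,0,-0.291,-1,-0.57,-0.07,0,0,-0.291,-1,-0.57,-0.07,0,0,-0.291,-1,-0.57,-0.07,0,0,-0.291,-1,-0.57,-0.07,0,0,-0.291,-1,-0.57,-0.07,0,0,-0.291]'; python3 -c "
from h import *
print(toolshift([0.54,0.17,0.25]), toolshift([0.50,-0.17,0.25]))"
```

```text
t: 2.05
tcp_pos: [0.4069, 0.3674, 0.2371]
orientation: [0.006, 3.141, -0.0]
ft_force: [-0.2, 0.5, -0.2]
gripper_width: 0.0878
grip_force: 0.0
[-0.6695 -0.9846 -0.0634] [-0.4761 -2.6854 -0.063 ]
```

```bash
python3 -m handwheel '[-0.67,-0.98,-0.06,0,0,0,-0.67,-0.98,-0.06,0,0,0,-0.67,-0.98,-0.06,0,0,0,-0.67,-0.98,-0.06,0,0,0,-0.67,-0.98,-0.06,0,0,0,-0.67,-0.98,-0.06,0,0,0]'; cat > look.py <<'E'
import sys
from h import *
s=snapshot("wrist"); save(s,sys.argv[1]); np.savez("last_"+sys.argv[1],C=cloud(s),frame=s["frame"]); C=cloud(s)
for q in sys.argv[2:]:
    for r in landmark_of(q,s)[:2]:
        p=r["point"]; i,j=int(round(p[0])),int(round(p[1]))
        print(q,round(r["score"],2),np.round(p,1),np.round(C[min(i,479),min(j,639)],4))
E
python3 look.py w1 pin_top block jaw
```

```text
t: 2.65
tcp_pos: [0.5412, 0.1721, 0.249]
orientation: [0.006, 3.14, -0.0]
ft_force: [0.2, -0.3, 0.5]
gripper_width: 0.0877
grip_force: 0.0
pin_top 0.62 [332.9 355. ] [0.6489 0.2053 0.0789]
block 0.57 [264.5 322.9] [0.5905 0.175  0.046 ]
block 0.22 [200.9 323.9] [0.525  0.176  0.0594]
jaw 0.67 [199.8 321.9] [0.5239 0.1741 0.0601]
```

View pics/w1.png

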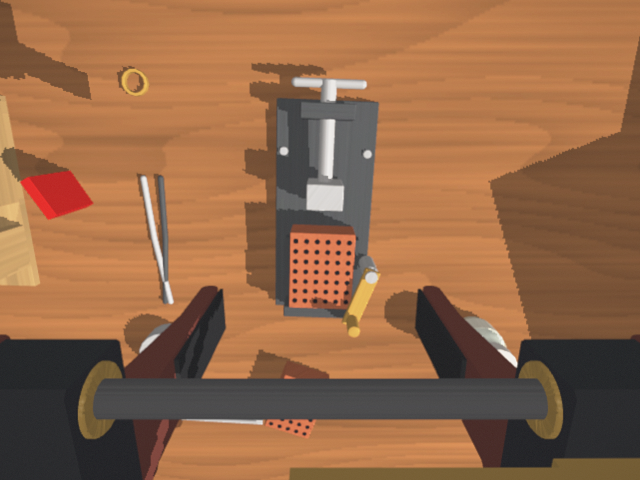

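View: block (323,267), jaw head (325,193), turnbutton pivot (371,272), pin (354,330). The gap runs from about row 210 to row 230.

```bash
cat > fit1.py <<'E'
from h import *
d=np.load("last_w1.npz"); C=d["C"]; F=d["frame"].astype(int)
v,u=np.mgrid[0:480,0:640]
def rect(m,n):
    P=C[m]; P=P[np.isfinite(P[:,0])]
    r=cv2.minAreaRect(P[:,:2].astype(np.float32)); print(n,len(P),"c",np.round(r[0],4),"sz",np.round(r[1],4),"ang",round(r[2],2),"z",np.round(np.median(P[:,2]),4)); return P
red=(F[...,0]>1.5*F[...,2])
win=lambda l,t,r,b:(u>=l)&(u<r)&(v>=t)&(v<b)
P=rect(win(285,222,358,312)&(abs(C[...,2]-0.046)<0.003)&red,"blocktop")
for yy in (0.155,0.165,0.175,0.185):
    k=abs(P[:,1]-yy)<0.003; print(yy,"block x range",np.round([P[k,0].min(),P[k,0].max()],4))
J=rect(win(300,170,350,215)&(abs(C[...,2]-0.060)<0.003),"jawtop")
for yy in (0.163,0.169,0.175,0.181,0.187):
    k=abs(J[:,1]-yy)<0.002
    if k.any():print(yy,"jaw x",np.round([J[k,0].min(),J[k,0].max()],4))
rect(win(340,310,370,345)&(abs(C[...,2]-0.079)<0.004),"pin")
Q=rect(win(355,255,385,290)&(C[...,2]>0.05),"pivot"); print(np.round(np.percentile(Q[:,2],[50,90,99]),4))
m=win(270,95,382,320)&(abs(C[...,2]-0.010)<0.0025); rect(m,"floor")
# frame long edges
P=C[m]; xs=np.linspace(P[:,0].min()+.02,P[:,0].max()-.02,8); e=[]
for a in xs:
    k=abs(P[:,0]-a)<0.004; e.append((a,P[k,1].min(),P[k,1].max()))
e=np.array(e); print(np.round(e,4)); print("slopes",np.polyfit(e[:,0],e[:,1],1)[0],np.polyfit(e[:,0],e[:,2],1)[0])
E
python3 fit1.py
```

```text
blocktop 4438 c [0.599  0.1727] sz [0.0641 0.0803] ang 87.73 z 0.0456
0.155 block x range [0.5581 0.638 ]
0.165 block x range [0.5588 0.6389]
0.175 block x range [0.559  0.6389]
0.185 block x range [0.5599 0.639 ]
jawtop 965 c [0.522  0.1759] sz [0.0339 0.0243] ang 87.03 z 0.0595
0.163 jaw x [0.5096 0.5336]
0.169 jaw x [0.5097 0.5334]
0.175 jaw x [0.5102 0.5337]
0.181 jaw x [0.5105 0.5337]
0.187 jaw x [0.5104 0.5347]
pin 125 c [0.6476 0.2029] sz [0.0113 0.0115] ang 72.69 z 0.0788
pivot 332 c [0.6064 0.2194] sz [0.016  0.0234] ang 68.68 z 0.0534
[0.0534 0.0563 0.0571]
floor 10497 c [0.5441 0.177 ] sz [0.1045 0.2199] ang 87.92 z 0.0095
[[0.4526 0.1291 0.2288]
 [0.4783 0.1282 0.2277]
 [0.504  0.1271 0.2267]
 [0.5296 0.1264 0.2255]
 [0.5553 0.1243 0.2242]
 [0.5809 0.1234 0.2229]
 [0.6066 0.1224 0.2148]
 [0.6322 0.1215 0.2119]]
slopes -0.044475357945655825 -0.09094421258638326
```

```bash
python3 -m handwheel '[-0.53,0.154,0.4,0,0,0.024,-0.53,0.154,0.4,0,0,0.024,-0.53,0.154,0.4,0,0,0.024,-0.53,0.154,0.7,0,0,0.024,-0.53,0.154,0.7,0,0,0.024]' 0; python3 -c "
from h import *
print(toolshift([0.6476,0.2029,0.058]))
P=np.array([.6011,.2222]);O=np.array([.0,.0])
for a in np.radians([22.5,33,45,57,69,80,91.5]):
    p=P+.0502*np.array([np.cos(a),-np.sin(a)])
    d=np.array([*(p-[0.6476,.2029]),0]); print(np.round(R.from_rotvec(bot.sense()['orientation']).inv().apply(d)/.2,3))"
```

```text
t: 3.35
tcp_pos: [0.6408, 0.2062, 0.1029]
orientation: [-0.055, -3.132, 0.004]
ft_force: [-0.8, -0.6, -0.3]
gripper_width: 0.051
grip_force: 0.0
[-0.0364 -0.0145  0.2244]
[0.001 0.    0.   ]
[ 0.021 -0.041  0.   ]
[ 0.052 -0.083  0.001]
[ 0.092 -0.117  0.001]
[ 0.138 -0.143  0.002]
[ 0.183 -0.157  0.002]
[ 0.233 -0.163  0.003]
```

```bash
python3 -m handwheel '[0,0,0,0,0,0,0,0,0,0,0,0]'; python3 -c "
from h import *
print(toolshift([0.6476,0.2029,0.058]))"
```

```text
t: 3.55
tcp_pos: [0.645, 0.2062, 0.1103]
orientation: [0.057, 3.14, 0.001]
ft_force: [0.8, 0.5, 1.1]
gripper_width: 0.0441
grip_force: 0.0
[-0.0133 -0.0163  0.2618]
```

```bash
python3 -m handwheel '[-0.013,-0.016,0.1,0,0,0,-0.013,-0.016,0.26,0,0,0,-0.013,-0.016,0.26,0,0,0,-0.013,-0.016,0.26,0,0,0]' && python3 -m handwheel '[0,0,0,0,0,0,0,0,0,0,0,0,0,0,0,0,0,0,0,0,0,0,0,0,0,0,0,0,0,0,0,0,0,0,0,0]' -1 10
```

```text
t: 3.95
tcp_pos: [0.648, 0.2023, 0.0588]
orientation: [0.059, 3.139, 0.001]
ft_force: [0.1, 0.1, 0.6]
gripper_width: 0.0438
grip_force: 0.0
t: 4.55
tcp_pos: [0.6476, 0.2022, 0.0571]
orientation: [0.059, 3.141, 0.0]
ft_force: [-1.2, 1.7, 4.7]
gripper_width: 0.0116
grip_force: 10.0
```

```bash
python3 -m handwheel '[0.009,-0.02,-0.005,0,0,0,0.021,-0.041,-0.005,0,0,0,0.035,-0.063,-0.005,0,0,0,0.052,-0.083,-0.005,0,0,0,0.092,-0.117,-0.005,0,0,0,0.138,-0.143,-0.005,0,0,0,0.183,-0.157,-0.005,0,0,0,0.235,-0.163,-0.005,0,0,0,0.235,-0.163,-0.005,0,0,0,0.235,-0.163,-0.005,0,0,0]'
```

```text
t: 5.55
tcp_pos: [0.598, 0.172, 0.0578]
orientation: [-0.059, -3.14, -0.002]
ft_force: [-0.0, 7.8, -2.2]
gripper_width: 0.0119
grip_force: 10.0
```

```bash
python3 -m handwheel '[0,0,0,0,0,0,0,0,0,0,0,0,0,0,0,0,0,0,0,0,-0.25,0,0,0,0.3,-0.3,-0.5,0,0,0,0.45,-0.6,-0.9,0,0,0,0.45,-0.9,-0.9,0,0,0,0.45,-0.95,-0.9,0,0,0,0.45,-0.95,-0.9,0,0,0]' -0.3 && python3 -m handwheel '[0,-0.7,0,0,0,0,0,-0.7,0,0,0,0,0,-0.7,0,0,0,0,0,-0.7,0,0,0,0,0,-0.7,0,0,0,0,0,-0.7,0,0,0,0]' 0.4; python3 look.py w2 wedge_head tall_plate; python3 - <<'E'
from h import *
s=snapshot("top"); C=cloud(s); save(s,"t2",(225,205,315,325),5)
for r in landmark_of("pin_top",s)[:2]: print(r["score"],r["point"],ray(s,*r["point"],0.0795))
E
```

```text
t: 6.45
tcp_pos: [0.5016, -0.0148, 0.2376]
orientation: [0.058, 3.141, -0.001]
ft_force: [1.1, -0.4, -0.5]
gripper_width: 0.0307
grip_force: 0.0
t: 7.05
tcp_pos: [0.4973, -0.1524, 0.2364]
orientation: [-0.058, -3.14, -0.001]
ft_force: [-0.2, -0.1, 0.1]
gripper_width: 0.0615
grip_force: 0.0
wedge_head 0.93 [323.2 296.6] [ 0.5733 -0.1744  0.1038]
tall_plate 0.97 [171.3 298.5] [ 0.4527 -0.1701  0.0485]
tall_plate 0.64 [324.1 296.3] [ 0.5746 -0.1753  0.103 ]
0.5 [243.1, 259.3] [0.58750802 0.17156723 0.0795    ]
```

View pics/w2.png

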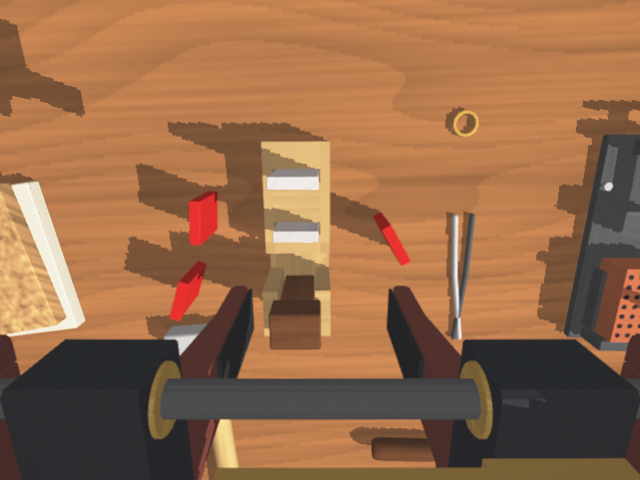

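View pics/t2.png

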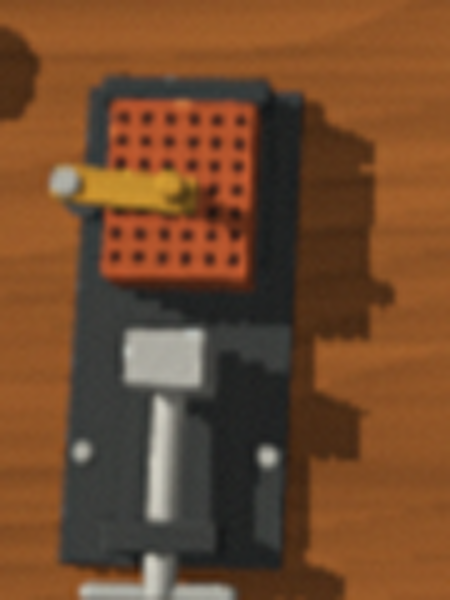

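The turnbutton bar (60–185,190) now lies across the block. In the wrist view the plates are at (293,182) and (296,235), with the wedge head at (295,325).

```bash
cat > fit2.py <<'E'
from h import *
d=np.load("last_w2.npz"); C=d["C"]
v,u=np.mgrid[0:480,0:640]
win=lambda l,t,r,b:(u>=l)&(u<r)&(v>=t)&(v<b)
def rect(m,n):
    P=C[m]; P=P[np.isfinite(P[:,0])]
    r=cv2.minAreaRect(P[:,:2].astype(np.float32)); print(n,len(P),"c",np.round(r[0],4),"sz",np.round(r[1],4),"ang",round(r[2],2),"z",np.round(np.percentile(P[:,2],[2,50,98]),4),"med",np.round(np.median(P,0),4)); return P
for n,w in (("near",win(255,160,332,200)),("mid",win(260,215,332,250)),("head",win(255,285,332,352))):
    z=C[...,2]; top=np.nanpercentile(z[w],97); print(n,"top",round(top,4))
    rect(w&(z>top-0.004),n)
P=rect(win(250,135,340,340)&(abs(C[...,2]-0.038)<0.002),"racktop")
for a in (0.44,0.47,0.485,0.52):
    k=abs(P[:,0]-a)<0.003; print(a,np.round([P[k,1].min(),P[k,1].max()],4))
rect(win(250,135,340,340)&(abs(C[...,2]-0.072)<0.002),"stand")
E
python3 fit2.py; python3 -c "
from h import *
print(bot.sense()['tcp_pos'])"
```

```text
near top 0.0963
near 672 c [ 0.4573 -0.1729] sz [0.0399 0.0096] ang 87.76 z [0.0941 0.0955 0.0968] med [ 0.4573 -0.1726  0.0955]
mid top 0.0702
mid 538 c [ 0.5073 -0.1746] sz [0.0388 0.0106] ang 87.95 z [0.0676 0.0694 0.0711] med [ 0.5072 -0.1745  0.0694]
head top 0.1044
head 1884 c [ 0.5819 -0.1774] sz [0.044  0.0342] ang 87.84 z [0.1012 0.1035 0.1049] med [ 0.5809 -0.177   0.1035]
racktop 5474 c [ 0.504  -0.1751] sz [0.0621 0.1524] ang 87.92 z [0.0362 0.0375 0.0391] med [ 0.4786 -0.1731  0.0375]
0.44 [-0.2039 -0.1418]
0.47 [-0.2044 -0.1436]
0.485 [-0.2055 -0.1441]
0.52 [-0.2064 -0.1452]
stand 1035 c [ 0.528  -0.1762] sz [0.0616 0.1512] ang 88.23 z [0.0701 0.0715 0.0736] med [ 0.5681 -0.165   0.0715]
[ 0.49775858 -0.15212723  0.23654752]
```

```bash
python3 -c "
from h import *
print(toolshift([0.5073,-0.1746,0.041]))"
```

```text
[-0.0518 -0.1106  0.9777]
```

```bash
python3 -m handwheel '[-0.052,-0.11,0.2,0,0,0,-0.052,-0.11,0.45,0,0,0,-0.052,-0.11,0.65,0,0,0,-0.052,-0.11,0.75,0,0,0,-0.052,-0.11,0.75,0,0,0,-0.052,-0.11,0.75,0,0,0]'; python3 -c "
from h import *
print(toolshift([0.5073,-0.1746,0.041]))"
```

```text
t: 7.9
tcp_pos: [0.5076, -0.1751, 0.0868]
orientation: [-0.058, -3.141, -0.0]
ft_force: [0.8, -0.3, 0.2]
gripper_width: 0.0612
grip_force: 0.0
[0.0015 0.0027 0.2292]
```

```bash
python3 -m handwheel '[0,0.002,0.12,0,0,0,0,0.002,0.225,0,0,0,0,0.002,0.225,0,0,0,0,0.002,0.225,0,0,0]' && python3 -m handwheel '[0,0,0,0,0,0,0,0,0,0,0,0,0,0,0,0,0,0,0,0,0,0,0,0,0,0,0,0,0,0]' -1 20 && python3 -m handwheel '[0,0,-0.1,0,0,0,0,0,-0.25,0,0,0,0,0,-0.45,0,0,0,0,0,-0.6,0,0,0,0,0,-0.6,0,0,0,0,0,-0.6,0,0,0]'
```

```text
t: 8.3
tcp_pos: [0.5082, -0.1752, 0.043]
orientation: [0.058, 3.139, -0.001]
ft_force: [0.5, 0.7, 0.4]
gripper_width: 0.0616
grip_force: 0.0
t: 8.8
tcp_pos: [0.5078, -0.1752, 0.0424]
orientation: [0.059, 3.14, -0.001]
ft_force: [-1.2, 1.1, 7.5]
gripper_width: 0.04
grip_force: 20.0
t: 9.4
tcp_pos: [0.5072, -0.1751, 0.1618]
orientation: [0.059, 3.14, -0.001]
ft_force: [0.1, 0.3, -1.7]
gripper_width: 0.0401
grip_force: 20.0
```

```bash
python3 -m handwheel '[-0.05,0.2,0,0,0,0,-0.08,0.4,0,0,0,0,-0.1,0.65,0,0,0,0,-0.1,0.85,0,0,0,0,-0.1,0.9,0,0,0,0,-0.1,0.9,0,0,0,0]'; python3 -c "
from h import *
print(toolshift([0.541,0.1758,0.065]))"
```

```text
t: 10.0
tcp_pos: [0.5329, 0.0053, 0.1599]
orientation: [-0.054, -3.138, 0.0]
ft_force: [-0.6, -1.1, -0.2]
gripper_width: 0.0399
grip_force: 20.0
[-0.0127  0.8532  0.4745]
```

```bash
python3 -m handwheel '[-0.013,0.2,0,0,0,0,-0.013,0.45,0,0,0,0,-0.013,0.7,0.05,0,0,0,-0.013,0.853,0.15,0,0,0,-0.013,0.853,0.2,0,0,0,-0.013,0.853,0.2,0,0,0,-0.013,0.853,0.2,0,0,0]'; python3 look.py w3;  python3 - <<'E'
from h import *
print(toolshift([0.541,0.1758,0.046]))
d=np.load("last_w3.npz"); C=d["C"]; F=d["frame"].astype(int)
k=np.isfinite(C[...,2])&(abs(C[...,1]-0.1758)<0.015)&(abs(C[...,0]-0.541)<0.06)
P=C[k]
for lo,hi in ((0.044,0.048),(0.058,0.062),(0.112,0.145)):
    m=(P[:,2]>lo)&(P[:,2]<hi); print(lo,m.sum(),np.round([P[m,0].min(),P[m,0].max(),np.median(P[m,2])],4) if m.any() else "")
E
```

```text
t: 10.7
tcp_pos: [0.5428, 0.1726, 0.1211]
orientation: [-0.061, -3.14, 0.001]
ft_force: [0.1, -0.3, -0.7]
gripper_width: 0.0398
grip_force: 20.0
[0.0114 0.0155 0.378 ]
0.044 66 [0.5093 0.5106 0.0467]
0.058 1949 [0.5093 0.5341 0.0595]
0.112 2250 [0.5362 0.5388 0.1307]
```

View pics/w3.png

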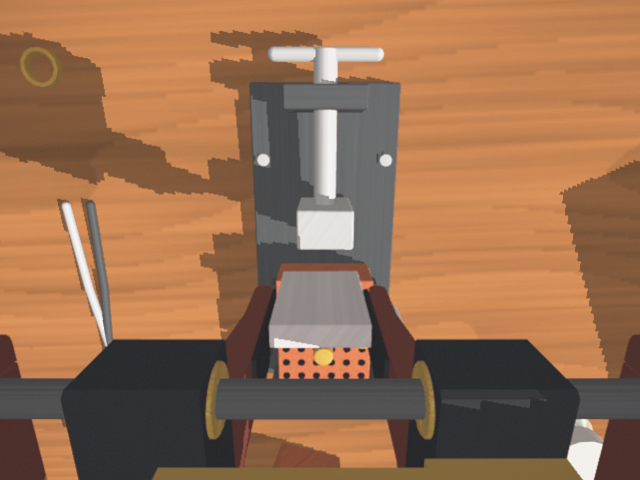

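The wrist view shows the plate held upright (320,305) in front of the jaw head (325,225), with the block behind it. Next I lower it.

```bash
python3 -m handwheel '[0.011,0.014,0,0,0,0,0.011,0.014,0.1,0,0,0,0.011,0.014,0.2,0,0,0,0.011,0.014,0.28,0,0,0,0.011,0.014,0.34,0,0,0,0.011,0.014,0.36,0,0,0,0.011,0.014,0.36,0,0,0]'; python3 -c "
from h import *
print(toolshift([0.541,0.1758,0.0445]))"
```

```text
t: 11.45
tcp_pos: [0.5408, 0.1771, 0.0495]
orientation: [-0.06, -3.141, 0.0]
ft_force: [0.5, 0.1, -1.2]
gripper_width: 0.0401
grip_force: 20.0
[-0.0013 -0.0062  0.0248]
```

```bash
python3 -m handwheel '[0,-0.005,0.008,0,0,0,0,-0.005,0.016,0,0,0,0,-0.005,0.022,0,0,0,0,-0.005,0.022,0,0,0]'
```

```text
t: 11.85
tcp_pos: [0.5409, 0.1764, 0.0453]
orientation: [0.059, 3.141, 0.0]
ft_force: [0.2, -0.4, -0.3]
gripper_width: 0.0396
grip_force: 20.0
```

```bash
python3 -m handwheel '[0,0,0.005,0,0,0,0,0,0.005,0,0,0]';python3 -m handwheel '[0,0,0.005,0,0,0,0,0,0.005,0,0,0]'
```

```text
t: 12.05
tcp_pos: [0.541, 0.1764, 0.0444]
orientation: [0.059, 3.141, 0.0]
ft_force: [-0.1, 1.4, 2.6]
gripper_width: 0.0398
grip_force: 20.0
t: 12.25
tcp_pos: [0.5413, 0.1765, 0.0444]
orientation: [0.059, 3.14, 0.0]
ft_force: [-2.3, -0.4, 11.7]
gripper_width: 0.0396
grip_force: 20.0
```

```bash
python3 -m handwheel '[0,0,0,0,0,0,0,0,0,0,0,0,0,0,0,0,0,0,0,0,-0.1,0,0,0,0,0,-0.3,0,0,0,0.2,0,-0.55,0,0,0,0.35,-0.2,-0.75,0,0,0,0.35,-0.25,-0.75,0,0,0,0.35,-0.25,-0.75,0,0,0]' 0.4; python3 look.py w4; python3 - <<'E'
from h import *
d=np.load("last_w4.npz"); C=d["C"]
k=np.isfinite(C[...,2])&(abs(C[...,1]-0.1758)<0.015)&(abs(C[...,0]-0.541)<0.04)
P=C[k]; print(bot.sense()["tcp_pos"])
for lo,hi in ((0.042,0.0475),(0.057,0.062),(0.068,0.076)):
    m=(P[:,2]>lo)&(P[:,2]<hi); print(lo,m.sum(),np.round([P[m,0].min(),P[m,0].max(),np.median(P[m,2])],4) if m.any() else "")
v,u=np.mgrid[0:480,0:640]
m=np.isfinite(C[...,2])&(abs(C[...,2]-0.072)<.003)&(abs(C[...,0]-.541)<.02)&(abs(C[...,1]-.176)<.04)
print(cv2.minAreaRect(C[m][:,:2].astype(np.float32)))
E
```

```text
t: 13.15
tcp_pos: [0.4683, 0.1277, 0.1953]
orientation: [0.06, 3.138, 0.001]
ft_force: [-0.7, -0.5, 0.2]
gripper_width: 0.0612
grip_force: 0.0
[0.46908649 0.12848756 0.1942883 ]
0.042 675 [0.5078 0.5809 0.0456]
0.057 852 [0.5092 0.5366 0.0595]
0.068 278 [0.5346 0.5453 0.0714]
((0.5399470329284668, 0.1675855666399002), (0.022794201970100403, 0.010377423837780952), 88.09748077392578)
```

View pics/w4.png

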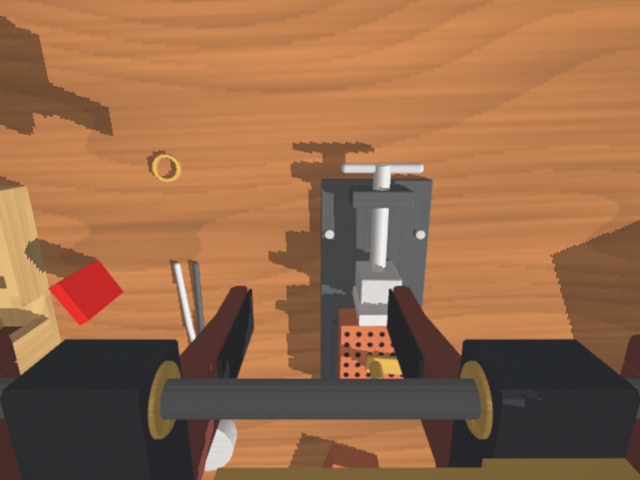

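The plate stands upright against the jaw at (373,318), with its top at 71.4 mm and x from 0.5346 to 0.5453 (expected 72 mm). Next is the wedge.

```bash
python3 -m handwheel '[-0.25,-0.25,0,0,0,0,-0.4,-0.5,0,0,0,0,-0.5,-0.75,0,0,0,0,-0.5,-0.95,0,0,0,0,-0.5,-0.95,0,0,0,0,-0.5,-0.95,0,0,0,0]'; python3 -c "
from h import *
print(toolshift([0.5819,-0.1774,0.12]))"
```

```text
t: 13.8
tcp_pos: [0.5627, -0.0668, 0.1915]
orientation: [-0.064, -3.14, 0.0]
ft_force: [-0.2, 0.8, -0.1]
gripper_width: 0.0614
grip_force: 0.0
[-0.1192 -0.5485  0.3575]
```

```bash
python3 -m handwheel '[-0.1,-0.25,0,0,0,0,-0.12,-0.45,0.05,0,0,0,-0.12,-0.55,0.2,0,0,0,-0.12,-0.55,0.34,0,0,0,-0.12,-0.55,0.36,0,0,0,-0.12,-0.55,0.36,0,0,0]'; python3 -c "
from h import *
print(toolshift([0.5819,-0.1774,0.0755]))"
```

```text
t: 14.4
tcp_pos: [0.5813, -0.1739, 0.1198]
orientation: [-0.057, -3.138, -0.002]
ft_force: [-0.2, 0.6, 0.6]
gripper_width: 0.0614
grip_force: 0.0
[-0.0045 -0.0175  0.2215]
```

```bash
python3 -m handwheel '[-0.003,-0.017,0,0,0,0,-0.003,-0.017,0.1,0,0,0,-0.003,-0.017,0.18,0,0,0,-0.003,-0.017,0.217,0,0,0,-0.003,-0.017,0.217,0,0,0,-0.003,-0.017,0.217,0,0,0]' && python3 -m handwheel '[0,0,0,0,0,0,0,0,0,0,0,0,0,0,0,0,0,0,0,0,0,0,0,0,0,0,0,0,0,0]' -1 50
```

```text
t: 15.0
tcp_pos: [0.5824, -0.1788, 0.0781]
orientation: [0.059, 3.141, -0.0]
ft_force: [0.0, 0.7, 0.1]
gripper_width: 0.0613
grip_force: 0.0
t: 15.5
tcp_pos: [0.5825, -0.1789, 0.0783]
orientation: [0.059, 3.14, -0.0]
ft_force: [-0.2, 1.8, 6.1]
gripper_width: 0.0439
grip_force: 50.0
```

```bash
python3 -m handwheel '[0,0,-0.1,0,0,0,0,0,-0.3,0,0,0,0,0,-0.5,0,0,0,0,0.15,-0.6,0,0,0,0.04,0.4,-0.6,0,0,0,0.08,0.65,-0.6,0,0,0,0.08,0.85,-0.6,0,0,0,0.08,0.9,-0.6,0,0,0,0.08,0.9,-0.6,0,0,0]'; python3 -c "
from h import *
print(toolshift([0.565,0.1745,0.15]))"
```

```text
t: 16.4
tcp_pos: [0.5728, 0.0029, 0.1976]
orientation: [-0.054, -3.141, 0.0]
ft_force: [0.8, 0.2, -0.2]
gripper_width: 0.0438
grip_force: 50.0
[0.0683 0.8562 0.2377]
```

```bash
python3 -m handwheel '[0.03,0.2,0,0,0,0,0.068,0.45,0,0,0,0,0.068,0.7,0,0,0,0,0.068,0.85,0.1,0,0,0,0.068,0.855,0.22,0,0,0,0.068,0.855,0.22,0,0,0,0.068,0.855,0.22,0,0,0,0.068,0.855,0.22,0,0,0]'; python3 look.py w5;  python3 - <<'E'
from h import *
print(toolshift([0.5645,0.1747,0.10]))
d=np.load("last_w5.npz"); C=d["C"]
k=np.isfinite(C[...,2])&(abs(C[...,1]-0.1748)<0.017)&(abs(C[...,0]-0.55)<0.05)
P=C[k]
for lo in np.arange(0.05,0.16,0.006):
    m=(P[:,2]>lo)&(P[:,2]<lo+.006); print(round(lo,3),m.sum(),np.round([*np.percentile(P[m,0],[2,50,98])],4) if m.any() else "")
E
```

```text
t: 17.2
tcp_pos: [0.5666, 0.1717, 0.1547]
orientation: [0.062, 3.14, 0.0]
ft_force: [-0.4, -0.5, -0.6]
gripper_width: 0.044
grip_force: 50.0
[0.0121 0.0134 0.2746]
0.05 82 [0.5097 0.5356 0.5363]
0.056 1921 [0.51   0.522  0.5357]
0.062 74 [0.535  0.5356 0.5363]
0.068 842 [0.5353 0.5401 0.5452]
0.074 0 
0.08 4 [0.5496 0.5499 0.5503]
0.086 120 [0.5488 0.5495 0.5502]
0.092 126 [0.5487 0.5495 0.5502]
0.098 149 [0.5488 0.5494 0.5503]
0.104 154 [0.5487 0.5495 0.5501]
0.11 163 [0.5487 0.5495 0.5502]
0.116 188 [0.5487 0.5494 0.5502]
0.122 189 [0.5487 0.5494 0.5501]
0.128 215 [0.5486 0.5494 0.5502]
0.134 241 [0.5486 0.5494 0.5501]
0.14 257 [0.5487 0.5494 0.5501]
0.146 299 [0.5486 0.5495 0.5505]
0.152 369 [0.5485 0.5494 0.5503]
0.158 389 [0.5485 0.5494 0.5503]
```

View pics/w5.png

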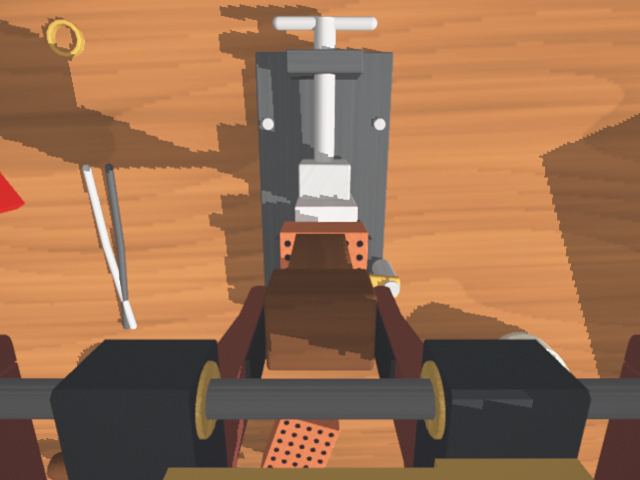

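The wrist view shows the wedge hanging upright (320,250), its flat side about 4 mm behind the plate face, with the gap below it. I'll lower it to just before contact.

```bash
python3 -m handwheel '[0.014,0.012,0,0,0,0,0.016,0.012,0.05,0,0,0,0.016,0.012,0.1,0,0,0,0.016,0.012,0.16,0,0,0,0.016,0.012,0.21,0,0,0,0.016,0.012,0.24,0,0,0,0.016,0.012,0.24,0,0,0]'; python3 -c "
from h import *
print(toolshift([0.5634,0.1747,0.105]))"
```

```text
t: 17.95
tcp_pos: [0.562, 0.1754, 0.1044]
orientation: [-0.059, -3.139, 0.001]
ft_force: [0.4, -0.0, -0.4]
gripper_width: 0.0436
grip_force: 50.0
[-0.0074 -0.0031 -0.0032]
```

```bash
python3 -m handwheel '[0,-0.003,0.01,0,0,0,0,-0.003,0.02,0,0,0,0,-0.003,0.03,0,0,0,0,-0.003,0.03,0,0,0]'; python3 -m handwheel '[0,0,0.01,0,0,0,0,0,0.01,0,0,0]';python3 -m handwheel '[0,0,0.01,0,0,0,0,0,0.01,0,0,0]'
```

```text
t: 18.35
tcp_pos: [0.5625, 0.1749, 0.0997]
orientation: [-0.059, -3.141, 0.0]
ft_force: [0.2, -1.1, -1.0]
gripper_width: 0.0431
grip_force: 50.0
t: 18.55
tcp_pos: [0.5625, 0.1749, 0.0976]
orientation: [-0.059, -3.141, 0.0]
ft_force: [0.2, -0.3, -0.4]
gripper_width: 0.0439
grip_force: 50.0
t: 18.75
tcp_pos: [0.5622, 0.1749, 0.0956]
orientation: [-0.059, -3.14, 0.0]
ft_force: [-1.3, 0.8, 0.1]
gripper_width: 0.0437
grip_force: 50.0
```

```bash
for i in 1; do python3 -m handwheel '[0,0,0.006,0,0,0,0,0,0.006,0,0,0]';python3 -m handwheel '[0,0,0.005,0,0,0,0,0,0.005,0,0,0]'; done
```

```text
t: 18.95
tcp_pos: [0.562, 0.1749, 0.0945]
orientation: [-0.059, -3.14, 0.0]
ft_force: [-3.3, 1.5, 3.0]
gripper_width: 0.0437
grip_force: 50.0
t: 19.15
tcp_pos: [0.5619, 0.175, 0.0938]
orientation: [-0.059, -3.14, 0.0]
ft_force: [-5.3, 0.7, 6.2]
gripper_width: 0.0436
grip_force: 50.0
```

```bash
python3 -m handwheel '[0.005,0,0.003,0,0,0,0.005,0,0.003,0,0,0]';python3 -m handwheel '[0.003,0,0.005,0,0,0,0.003,0,0.005,0,0,0]'
```

```text
t: 19.35
tcp_pos: [0.5614, 0.175, 0.0932]
orientation: [-0.059, -3.141, -0.0]
ft_force: [-4.4, -0.1, 5.0]
gripper_width: 0.044
grip_force: 50.0
t: 19.55
tcp_pos: [0.5614, 0.1751, 0.0928]
orientation: [0.059, 3.14, 0.0]
ft_force: [-3.1, -1.0, 8.9]
gripper_width: 0.0439
grip_force: 50.0
```

```bash
python3 -m handwheel '[0.003,0,0.006,0,0,0,0.003,0,0.006,0,0,0]';python3 -m handwheel '[0.002,0,0.005,0,0,0,0.002,0,0.005,0,0,0,0.002,0,0.005,0,0,0]'
```

```text
t: 19.75
tcp_pos: [0.5613, 0.1752, 0.0923]
orientation: [0.059, 3.139, 0.001]
ft_force: [-3.9, -1.1, 14.6]
gripper_width: 0.044
grip_force: 50.0
t: 20.05
tcp_pos: [0.5613, 0.1752, 0.092]
orientation: [0.059, 3.138, 0.001]
ft_force: [-5.7, -0.6, 19.8]
gripper_width: 0.0439
grip_force: 50.0
```

```bash
python3 -m handwheel '[0.006,0,0,0,0,0,0.006,0,0,0,0,0,0.006,0,0,0,0,0,0.006,0,0,0,0,0,0.006,0,0,0,0,0]';python3 look.py w6;  python3 - <<'E'
from h import *
d=np.load("last_w6.npz"); C=d["C"]
k=np.isfinite(C[...,2])&(abs(C[...,1]-0.1748)<0.017)&(abs(C[...,0]-0.55)<0.05)
P=C[k]
for lo in np.arange(0.056,0.13,0.006):
    m=(P[:,2]>lo)&(P[:,2]<lo+.006); print(round(lo,3),m.sum(),np.round([*np.percentile(P[m,0],[2,50,98])],4) if m.any() else "")
E
```

```text
t: 20.55
tcp_pos: [0.5611, 0.1752, 0.092]
orientation: [0.059, 3.136, 0.001]
ft_force: [-1.5, -2.6, 16.0]
gripper_width: 0.0437
grip_force: 50.0
0.056 3131 [0.51   0.5217 0.5338]
0.062 214 [0.533  0.5338 0.5346]
0.068 1570 [0.5334 0.5386 0.5441]
0.074 255 [0.5431 0.5438 0.5445]
0.08 305 [0.5431 0.5439 0.5447]
0.086 289 [0.5429 0.5437 0.5445]
0.092 381 [0.5428 0.5436 0.5445]
0.098 426 [0.5429 0.5436 0.5444]
0.104 462 [0.5428 0.5436 0.5445]
0.11 754 [0.5428 0.5438 0.5734]
0.116 6380 [0.5442 0.5593 0.5761]
0.122 0 
0.128 0
```

View pics/w6.png

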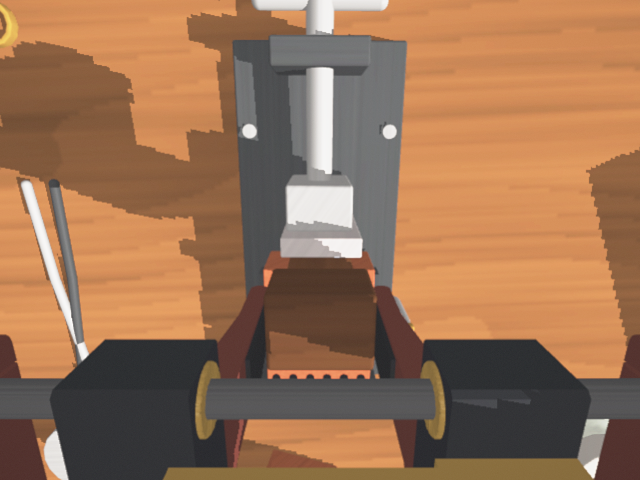

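The plate lies flush on the jaw (0.5338) and the wedge's flat side is on the plate (0.5438). The wedge is upright, its point about 14 mm above the floor, pressed down with 16 N. I'm handing in.

```bash
python3 -c "
from plant import *
print(close_job())
s=bot.sense(); print(s['t'],s['ft_force'],s['grip_force'])"
```

```text
the job is handed in; nothing more can be done
None
the job is handed in; nothing more can be done
```

The job is handed in, though no verdict came back: the turnbutton lies across the block, the short plate stands against the jaw (the tall one stayed in the rack), and the wedge is jammed with its point about 14 mm above the floor, still gripped and pressed down with about 16 N.

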